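# Shut and pin the sample-tube clamp, and hold it shut

## Robot

A 6-joint arm with a two-finger parallel gripper is mounted at the origin on the work surface. World frame = base frame: x ahead of the robot, y to its left, z up, the work surface at z = 0. Lengths are in m, angles in rad, forces in N, time in s.
With the tool pointing down it reaches from about 0.275 to 0.875 m from the base axis. Payload 12.5 kg.
Tool frame: the origin (TCP) lies at the very end of the fingers, on their centre line; the grasp point (between the pads) lies 19 mm behind it (r.grip_depth is the z of the grasp point in the tool frame, in m); z points along the fingers, y is the direction in which the jaws open and shut (so a half turn about z gives the same grasp; the last joint's range is limited). The gripper opens to 85 mm and grips with 20 to 120 N. Pads are 22 mm wide; open, the fingers measure 114 mm over their backs; the gripper's body (76 mm by 85 mm) begins 54 mm behind the grasp point. The pads swing forward as they close: fully open they stand 13 mm farther back than shut.
Start: joints at [-1.319, 0.351, 1.652, -0, 1.139, -0.085], TCP at [0.182, -0.519, 0.231] pointing down, gripper open.
Joint ranges: [-2.75, 2.75], [-0.79, 2.1], [0.01, 2.65], [-1.57, 4.71], [0.07, 3.14], [-2.87, 2.87]. Speed limits (rad/s): [2.22, 2.22, 2.79, 3.14, 3.14, 3.14].

## Interface

Orientations are given as a rotation vector (axis times angle).
In Python, from cell import r gives the robot as it stands. The module is installed in compiled form; this text tells all that it offers.
- The arm moves only by the tool drive_tool, never from a script. Its argument "moves" is text: rows parted by semicolons, each of 7 numbers parted by spaces: the shift along the tool's x, y, z in m, then the turn, a rotation vector about the tool's x, y, z in rad, then the opening in per cent of the stroke, from 0 (shut) to 100 (fully open). In form: x y z ax ay az jaw; .... A call has 1 to 10 rows; each row is the pose to reach, as a shift and turn from the pose commanded when the call began, along the tool's axes at that moment; what a row does not reach only later rows make up. A row lasts 1/10 s, in which the tool goes at most 50 mm and 8.59 degrees, less where a joint would pass 70% of its speed; a pose out of reach is approached as far as the arm can. A call with a gripper value outside its range is refused whole. The fingers move at their own pace and stop on an object; "grip_force" is the grip in N (left out, the last holds). Time passes only in rows, so rows that repeat a pose let the fingers close. It gives the time, the measured TCP pose, the force and the opening at its end, in the units of the state.
- r.get_obs(): the state, without advancing time (a new reading comes with each control period).
- r.grab_frame(name): name is "scene" or "top" or "wrist"; returns (picture, depth): 480x640x3 uint8, blue, green, red; 480x640 float32, m along the optical axis (not along the pixel's ray), 0 where there is no reading.
- r.camera_info(name): a dict with "fx", "fy", "cx", "cy" (pixels), "k1" (the pictures are not rectified: a ray, as slopes to the right and down, at radius r is drawn at 1 + k1 r^2 times it, then the intrinsics apply), "cam_to_world" (4x4, takes a point from camera to world coordinates). Camera axes: x right, y down, z forward; pixel columns grow to the right and rows downward; lengths in m; the calibration is good to about 2 mm. A picture is of the moment at which its call begins: read the wrist's pose just before it. camera_info takes no time and is no camera call; for the wrist camera it gives the pose at the moment of the call.
- r.hand_in(): hands the job in, once; it reports no verdict.
Trained networks look in the newest picture that a camera, given by its name, has taken for a name from the list of things; names that differ only in an ending like _2 or _b are one class to them, and where a whole thing is asked for, a point or a joint stands for the part that bears it (a point fixed in the world has none). Each returns a list of dicts, best first, with "score" (0 to 1); they miss things now and then, are a little off and sometimes report something else, mostly with a low value. They report only what shows in the picture. A call takes as long as a camera call. They do not tell look-alikes from the thing itself.
- r.find_in(camera, label): "point" ([column, row] in pixels, amid what is visible of it).
The state is a dict: "clock": time; "joint_positions": joint angles; "qd": joint speeds; "joint_torque": joint torques, N m; "ee_pos": TCP position; "tool_rot": TCP orientation; "wrist_force": force on the tool from outside, world axes, zero at the start; "ft_torque": the same for the moment, N m; "gripper_width": finger opening in m.
Only numpy, scipy, OpenCV 4.12 (cv2) and the standard library are available. Lean on these libraries where they do the work, as an engineer would, in place of code of your own. Each camera call takes 0.05 s, during which the arm holds its last target.

## Task

Fold the blue lid of the tube clamp down over the sample tubes; it will spring up a little on its rubber pads when you let go. Then take the red-knobbed pin out of the pin tray, push it down through the hole in the lid into the hole of the base until its flange rests on the lid, and press on so that the lid is fully shut. Finish while still gripping the red pin and holding the clamp shut with it; leave the other pins, the tube stand and the mouse alone.

Things in the scene. Friction and masses are not known exactly. Their poses are not given: they have to be found in the camera images.
- clamp: Aluminium base of the tube clamp, fixed to the bench: 110 x 110 mm, 36 mm high, three capped tubes lying half sunk in its top (they rise 7 mm). Origin at the centre of its underside, z up. The hinge is along its y, over its -x edge (the edge towards the robot); its +x points from the hinge to the hole. Width along y: from -55 to 55 mm.
- clamp_hinge (a point): Middle of the hinge line: 55 mm towards -x from the clamp's centre, 36 mm above the bench. Axes as the clamp's; the hinge line runs along y.
- clamp_bore (a point): Centre of the mouth of the vertical round hole in the base's top face, 36 mm above the bench, 90 mm from the hinge line. Hole 15 mm across with a 2 mm chamfer and a painted black ring round it, through to the bench (36 mm deep).
- lid (a joint): Angle of the blue lid in rad: 0 fully shut (level), 1.57 upright, 1.9 its stop, leaning towards the robot. Lid 107 mm long from the hinge line, 110 mm wide, 16 mm thick (shut: 36 to 52 mm above the bench), 0.18 kg. The hinge line lies at its underside. Its stiff hinge (0.1 N m) lets it stay where it is left; push it over from the robot's side.
- lid_face (a point): Point on the lid's outer (upper when shut) face, on its centre line, 60 mm from the hinge, 16 mm off the lid's underside. x points from the hinge to the lid's free end, z out of the outer face. The face is flat there, a good place to push.
- lid_hole (a point): Centre of the upper mouth of the round through hole in the white end block of the lid (32 x 86 mm, full thickness), 90 mm from the hinge, on the lid's outer face. Hole 15 mm across, 16 mm deep, 2 mm chamfer, painted black ring round it. z points out of the outer face. In line with the base hole when the lid is shut.
- tray: Grey pin tray, fixed: 190 x 60 mm, 46 mm high, with 6 mm white dividers on top. Origin at the centre of its underside; its x runs along the row of three sockets (15 mm across) at x = -60, 0 and 60 mm. Each holds one upright pin with its flange on the tray's top; which pin stands where varies.
- redpin: The red-knobbed pin, loose, 70 g: steel shaft 12 mm across reaching 38 mm below the flange, its last 9 mm tapered to 5 mm; steel flange 28 mm across, 5 mm thick; round red knob 20 mm across, 38 mm high. Origin on the axis at the flange's underside; z up along the knob.
- redpin_grip (a point): Centre of the red knob, on the axis 26 mm above the flange's underside (21 mm above the flange's top, 17 mm below the knob's top).
- redpin_seat (a point): On the red pin's axis at the flange's underside, the face that comes to rest on the lid; the shaft's tip is 38 mm below it.
- bluepin_grip (a point): Centre of the blue knob of a pin of the same shape, loose in the tray; to be left alone.
- yellowpin_grip (a point): Centre of the yellow knob of a pin of the same shape, loose in the tray; to be left alone.
- stand: White tube stand, loose, 60 x 130 mm, 101 mm high over its capped tubes; origin at the centre of its underside. To be left alone.
- mouse: Black computer mouse, loose, 110 x 60 mm, 32 mm high; origin at the centre of its underside. To be left alone.
- pads (a joint): Travel in m of the two sprung rubber pads under the lid's sides, 45 mm from the hinge: 0 when they stand 2.7 mm out of the base, about -0.0027 when the lid is shut. Below 0.06 rad they push the lid up, so once let go it springs back to about 0.06 rad. About 6 N straight down at the hole shuts it fully.
There are look-alikes about, which are no part of the job. What is shaped like the redpin but green is not meant.

How it is judged:
By the outcome, as a careful person would: the job done as asked, in the order asked, and still so for the second after the job is handed in, while the arm keeps its last pose, push and grip.
It also fails if it takes over 54 s, if anything falls off the work surface, if the arm or the gripper's body presses on something with over 40 N, if the wrist force passes 120 N, or if a joint passes its speed limit or range.

## Working session

There is one attempt and no reset: what is moved stays moved. The work goes in short steps, Python scripts to look and compute and a tool call to move; the robot and the scene stay as the last step left them, time stands still between calls to the robot, and variables do not carry over. Pictures are saved under pics/ and viewed, and the job is handed in when it is done.

Besides the shell and the picture viewer there is one more tool, called after ">>>" as name(argument=value, ...), one argument or row to a line, values as JSON. drive_tool: Moves the arm, as the interface text tells. Its arguments: {"type":"object","properties":{"moves":{"type":"string"},"grip_force":{"type":"number"}},"required":["moves"]}

```bash
mkdir -p pics; cat > h.py <<'E'
import numpy as np, cv2
from cell import r
from scipy.spatial.transform import Rotation as R
def deproj(ci,u,v,d):
    xd=(u-ci['cx'])/ci['fx']; yd=(v-ci['cy'])/ci['fy']
    x,y=xd,yd
    for _ in range(20):
        s=1+ci['k1']*(x*x+y*y); x,y=xd/s,yd/s
    T=np.array(ci['cam_to_world'])
    p=np.stack([x*d,y*d,d*np.ones_like(x) if np.ndim(x) else d],-1)
    return p@T[:3,:3].T+T[:3,3]
def cloud(ci,dep):
    v,u=np.mgrid[0:480,0:640].astype(float)
    return deproj(ci,u,v,dep.astype(float))
def proj(ci,P):
    T=np.array(ci['cam_to_world']); p=(np.asarray(P)-T[:3,3])@T[:3,:3]
    x,y=p[...,0]/p[...,2],p[...,1]/p[...,2]; s=1+ci['k1']*(x*x+y*y)
    return np.stack([x*s*ci['fx']+ci['cx'],y*s*ci['fy']+ci['cy']],-1)
E
python3 - <<'E'
from h import *
o=r.get_obs(); print({k:np.round(v,3) for k,v in o.items()}, r.grip_depth)
for c in ['top','scene']:
    im,d=r.grab_frame(c); ci=r.camera_info(c)
    cv2.imwrite(f'pics/{c}1.png',im); np.save(f'{c}1.npy',d); print(c,np.round(ci['cam_to_world'],3).tolist(),ci['fx'])
    if c=='top':
        C=cloud(ci,d)
        for n in ['clamp','lid','lid_hole','lid_face','tray','redpin_grip','clamp_bore']:
            for q in r.find_in(c,n)[:3]:
                u,v=map(int,np.round(q['point'])); print(n,q['point'],round(q['score'],2),np.round(C[v,u],3))
E
```

```text
{'clock': np.float64(0.0), 'joint_positions': array([-1.319,  0.351,  1.652,  0.   ,  1.139, -0.085]), 'qd': array([-0.   , -0.001, -0.   , -0.002,  0.001, -0.001]), 'joint_torque': array([-1.000e-03, -5.061e+01, -2.914e+01, -0.000e+00,  5.000e-03,
        0.000e+00]), 'ee_pos': array([ 0.182, -0.519,  0.231]), 'tool_rot': array([-3.096, -0.526,  0.   ]), 'wrist_force': array([ 0.303, -0.035, -0.371]), 'ft_torque': array([-0.012,  0.047, -0.02 ]), 'gripper_width': np.float64(0.085)} -0.0187
top [[0.03, -0.981, 0.191, 0.414], [-0.999, -0.032, -0.01, 0.099], [0.016, -0.191, -0.981, 1.068], [0.0, 0.0, 0.0, 1.0]] 469.9734156181725
clamp [305.2, 271.4] 0.89 [0.545 0.135 0.033]
lid [294.0, 292.6] 0.94 [0.487 0.151 0.143]
lid [467.9, 241.5] 0.72 [ 0.612 -0.211  0.087]
lid [306.2, 273.0] 0.64 [0.54  0.133 0.035]
lid_hole [465.3, 240.0] 0.73 [ 0.616 -0.205  0.087]
lid_hole [469.7, 297.0] 0.21 [ 0.496 -0.215  0.077]
lid_face [290.5, 295.3] 0.71 [0.483 0.159 0.14 ]
lid_face [200.3, 261.2] 0.62 [0.558 0.364 0.046]
lid_face [461.9, 241.8] 0.55 [ 0.614 -0.202  0.074]
tray [459.9, 273.4] 0.93 [ 0.55  -0.205  0.044]
redpin_grip [450.7, 201.7] 0.67 [ 0.702 -0.18   0.077]
redpin_grip [423.6, 246.1] 0.57 [ 0.601 -0.119  0.079]
redpin_grip [467.0, 244.2] 0.43 [ 0.609 -0.211  0.08 ]
clamp_bore [306.0, 272.6] 0.66 [0.54  0.133 0.035]
scene [[0.787, 0.38, -0.486, 1.057], [0.617, -0.505, 0.604, -0.474], [-0.016, -0.775, -0.632, 0.645], [0.0, 0.0, 0.0, 1.0]] 472.79070268031114
```

View pics/top1.png

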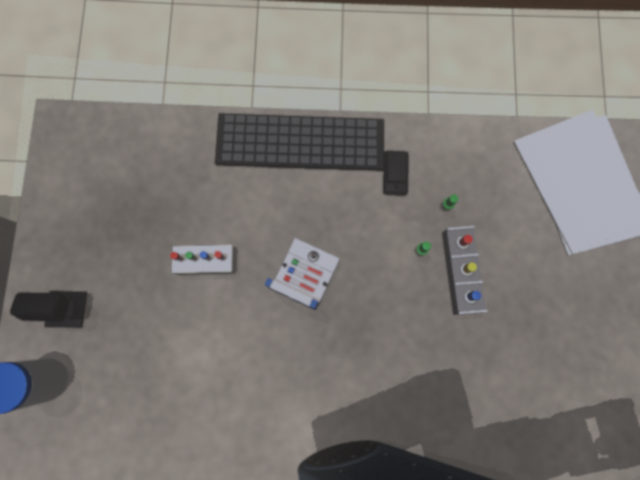

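View pics/scene1.png

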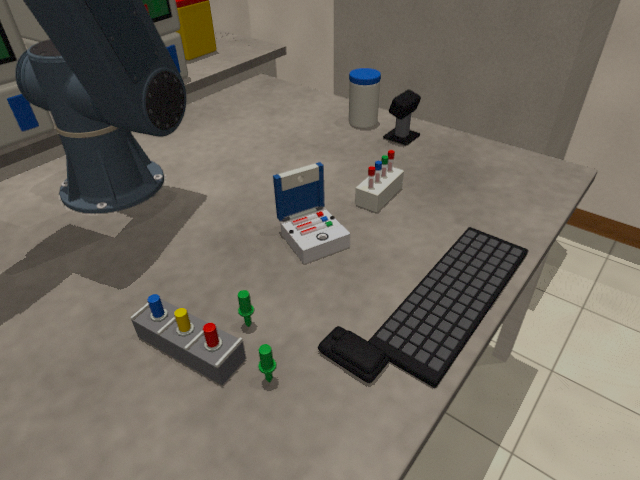

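```bash
python3 -c "
import cv2
a=cv2.imread('pics/top1.png')
cv2.imwrite('pics/c1.png',cv2.resize(a[180:340,390:550],None,fx=3.7,fy=3.7,interpolation=2))
cv2.imwrite('pics/c2.png',cv2.resize(a[210:350,230:390],None,fx=4,fy=4,interpolation=2))"
```

```text
(no output)
```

The top view shows the red-knobbed pin in the tray at (467,240), with yellow at (471,267) and blue at (475,296). Two free-standing green look-alikes are at (424,248) and (450,202); these are not meant. The clamp is at (305,270) with its lid upright, its white end block at about (295,295).

View pics/c1.png

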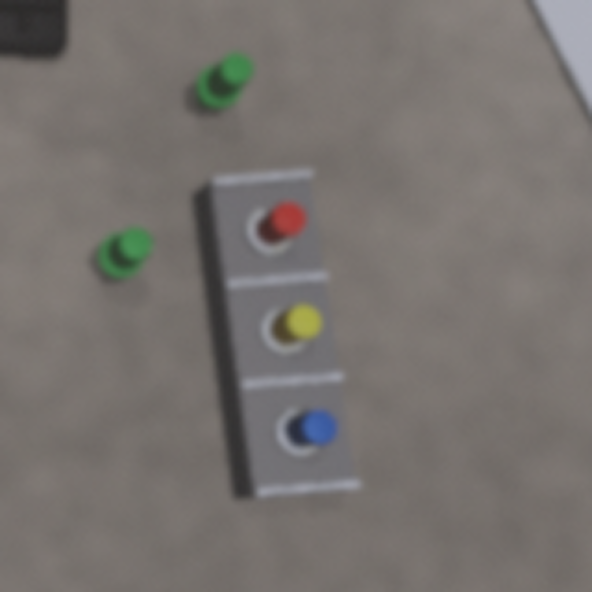

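View pics/c2.png

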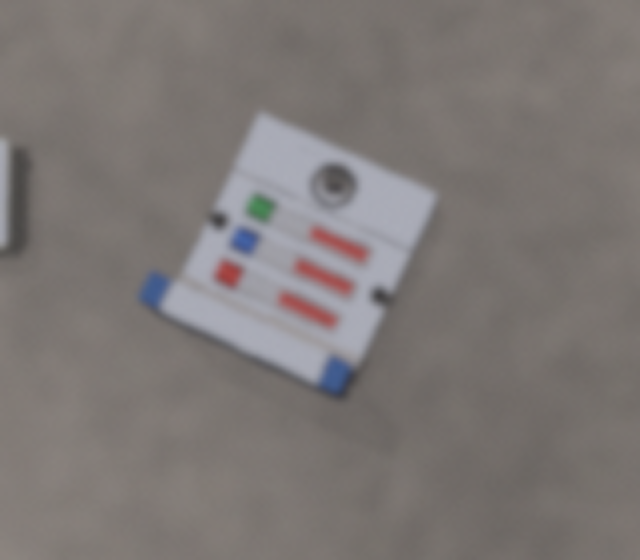

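```bash
python3 - <<'E'
from h import *
ci=r.camera_info('top'); d=np.load('top1.npy'); C=cloud(ci,d); im=cv2.imread('pics/top1.png')
hsv=cv2.cvtColor(im,cv2.COLOR_BGR2HSV)
z=C[...,2]
# clamp base
u,v=np.meshgrid(np.arange(640),np.arange(480))
roi=(u>250)&(u<350)&(v>225)&(v<315)
m=roi&(z>0.027)&(z<0.05); P=C[m]; print('base',m.sum(),np.median(P[:,2]))
rc=cv2.minAreaRect((P[:,:2]*1000).astype(np.float32)); print(rc)
m2=roi&(z>0.09); P2=C[m2]; print('lidtop',P2.min(0),P2.max(0),P2.mean(0)); 
rc=cv2.minAreaRect((P2[:,:2]*1000).astype(np.float32)); print(rc)
# ring dark
dark=roi&(hsv[...,2]<90)&(z>0.02)&(z<0.06)
n,l,s,c=cv2.connectedComponentsWithStats(dark.astype(np.uint8))
for i in range(1,n):
    if s[i,4]>4: print('dark',c[i],s[i], deproj(ci,*c[i],np.median(d[l==i])), np.median(z[l==i]))
roi=(u>435)&(u<500)&(v>215)&(v<325)
m=roi&(z>0.038)&(z<0.054)
print('tray',cv2.minAreaRect((C[m][:,:2]*1000).astype(np.float32)),np.median(z[m]))
# knobs
for nm,(a,b) in dict(red=(467,240),yel=(471,267),blue=(475,296)).items():
    mm=(abs(u-a)<12)&(abs(v-b)<12)&(z>0.066)&(hsv[...,1]>120)
    P=C[mm]; print(nm,mm.sum(),np.round(P.mean(0),4),np.round(P.min(0),3),np.round(P.max(0),3))
E
```

```text
base 2319 0.034887163175105984
((539.373046875, 136.69146728515625), (110.28211212158203, 126.3216552734375), 66.8095932006836)
lidtop [0.41429221 0.09862483 0.09028108] [0.51543815 0.21112326 1.06763426] [0.4819472  0.15393784 0.20154462]
((476.1886291503906, 143.32774353027344), (146.77633666992188, 42.128135681152344), 51.852298736572266)
dark [313.71428571 252.71428571] [312 252   5   3   7] [0.58666191 0.11722054 0.03339521] 0.03333735473337862
dark [284.2 264.4] [283 264   3   2   5] [0.55776081 0.18131551 0.0373151 ] 0.03708960313643428
dark [325. 284.] [324 283   3   3   7] [0.51738558 0.08994434 0.03670203] 0.037086751368549775
tray ((558.894287109375, -217.75143432617188), (189.04058837890625, 61.39697265625), 6.599813938140869) 0.04498293437986134
red 60 [ 0.6182 -0.209   0.0872] [ 0.61  -0.217  0.082] [ 0.627 -0.201  0.092]
yel 56 [ 0.5587 -0.2159  0.0871] [ 0.551 -0.225  0.082] [ 0.567 -0.208  0.091]
blue 59 [ 0.4993 -0.2229  0.0875] [ 0.491 -0.23   0.083] [ 0.508 -0.214  0.091]
```

The crop confirms the red-knobbed pin in the tray's far-end socket (crop (285,220)). The free green pins are to its left. Next I'll measure the lid angle and refine the clamp pose.

```bash
python3 - <<'E'
from h import *
ci=r.camera_info('top'); d=np.load('top1.npy'); C=cloud(ci,d)
print('bore',deproj(ci,313.3,256,d[252,305]))
cs=r.camera_info('scene'); ds=np.load('scene1.npy'); S=cloud(cs,ds)
cen=np.array([.5467,.1316]); X=np.array([.914,-.404]); Y=np.array([.404,.914])
for nm,A in (('top',C),('scene',S)):
    P=A.reshape(-1,3); q=P[:,:2]-cen; a=q@X; b=q@Y; z=P[:,2]
    m=(abs(a)<.12)&(abs(b)<.07)&(z<.2)&(z>.06); print(nm,m.sum(),a[m].min(),a[m].max(),b[m].min(),b[m].max(),z[m].max())
    if m.sum()>20:
        for lo in np.arange(.06,.16,.02):
            k=m&(z>lo)&(z<lo+.02)
            if k.sum(): print(round(lo,2),k.sum(),np.percentile(a[k],[2,50,98]).round(4),np.percentile(b[k],[1,99]).round(4))
    k=(abs(a)<.09)&(abs(b)<.09)&(z>.03)&(z<.038)
    rc=cv2.minAreaRect((P[k][:,:2]*1000).astype(np.float32)); print(rc)
E
```

```text
bore [0.57916146 0.11787192 0.0337776 ]
top 527 -0.07315894224832606 -0.05638741663540803 -0.05402155431859982 0.05600761167758434 0.1452044008333795
0.06 15 [-0.0725 -0.0719 -0.0596] [-0.054   0.0315]
0.08 19 [-0.0729 -0.0722 -0.0595] [-0.0539  0.0522]
0.1 14 [-0.0728 -0.0723 -0.0684] [-0.0534  0.0389]
0.12 205 [-0.0729 -0.0655 -0.057 ] [-0.054   0.0552]
0.14 274 [-0.0725 -0.0647 -0.0571] [-0.0521  0.0542]
((539.3976440429688, 136.6192169189453), (110.1605224609375, 126.23550415039062), 66.82582092285156)
scene 1742 -0.07341026605504812 -0.0481056781632631 -0.05398848957088504 0.05715504693956709 0.1440638335510127
0.06 382 [-0.0666 -0.0631 -0.0519] [-0.0528  0.0542]
0.08 389 [-0.067  -0.0635 -0.0522] [-0.0529  0.0546]
0.1 324 [-0.0669 -0.0545 -0.0514] [-0.0532  0.0551]
0.12 424 [-0.0681 -0.0545 -0.0516] [-0.053   0.0557]
0.14 223 [-0.0698 -0.0603 -0.0523] [-0.0526  0.0558]
((544.3783569335938, 135.3231201171875), (111.13340759277344, 126.57283020019531), 66.34547424316406)
```

```bash
cat >> h.py <<'E'
cen=np.array([.5467,.1316]); X=np.array([.914,-.404]); X/=np.linalg.norm(X); Y=np.array([-X[1],X[0]])
def yawrot(deg):
    t=np.deg2rad(deg); x=np.array([np.cos(t),np.sin(t),0]); z=np.array([0,0,-1.]); return R.from_matrix(np.stack([x,np.cross(z,x),z],1))
def rel(p,yaw,base=None):
    o=r.get_obs(); p0,R0=(o['ee_pos'],R.from_rotvec(o['tool_rot'])) if base is None else base
    return np.round(np.r_[R0.inv().apply(np.asarray(p)-p0),(R0.inv()*yawrot(yaw)).as_rotvec()],4)
def st():
    o=r.get_obs(); print(round(float(o['clock']),2),np.round(o['ee_pos'],4),np.round(o['tool_rot'],3),np.round(o['wrist_force'],1),round(float(o['gripper_width']),4))
def ab(a,b): return cen+a*X+b*Y
E
python3 - <<'E'
from h import *
print(rel([*ab(-.125,0),.25],156.2)); print(np.rad2deg(np.arctan2(*X[::-1])))
E
```

```text
[ 4.6820e-01 -5.7900e-01 -1.8700e-02 -0.0000e+00 -1.0000e-04 -2.3894e+00]
-23.846057963307306
```

>>> drive_tool(
  moves="0.468 -0.579 -0.019 0 0 -2.389 0;0.468 -0.579 -0.019 0 0 -2.389 0;0.468 -0.579 -0.019 0 0 -2.389 0;0.468 -0.579 -0.019 0 0 -2.389 0;0.468 -0.579 -0.019 0 0 -2.389 0;0.468 -0.579 -0.019 0 0 -2.389 0;0.468 -0.579 -0.019 0 0 -2.389 0;0.468 -0.579 -0.019 0 0 -2.389 0;0.468 -0.579 -0.019 0 0 -2.389 0;0.468 -0.579 -0.019 0 0 -2.389 0",
  grip_force=60,
)

```text
clock: 1.45
ee_pos: [0.3501, -0.0464, 0.2445]
tool_rot: [1.899, 2.501, 0.001]
wrist_force: [0.9, -1.1, 1.1]
gripper_width: -0.0
```

```bash
python3 - <<'E'
from h import *
st();print(rel([*ab(-.125,0),.25],156.2))
E
```

```text
1.45 [ 0.3501 -0.0464  0.2445] [1.899e+00 2.501e+00 1.000e-03] [ 0.9 -1.1  1.1] -0.0
[ 1.980e-01  1.406e-01 -5.500e-03  7.000e-04  1.100e-03 -8.835e-01]
```

>>> drive_tool(
  moves="0.198 0.141 -0.005 0 0 -0.883 0;0.198 0.141 -0.005 0 0 -0.883 0;0.198 0.141 -0.005 0 0 -0.883 0;0.198 0.141 -0.005 0 0 -0.883 0;0.198 0.141 -0.005 0 0 -0.883 0;0.198 0.141 -0.005 0 0 -0.883 0;0.198 0.141 -0.005 0 0 -0.883 0;0.198 0.141 -0.005 0 0 -0.883 0",
)

```text
clock: 2.25
ee_pos: [0.4336, 0.1794, 0.249]
tool_rot: [-0.664, -3.07, 0.0]
wrist_force: [0.2, -0.2, 0.5]
gripper_width: 0.0003
```

```bash
python3 - <<'E'
from h import *
st();print(rel([*ab(-.125,0),.25],156.2))
im,d=r.grab_frame('wrist'); cv2.imwrite('pics/w1.png',im)
E
```

```text
2.25 [0.4336 0.1794 0.249 ] [-0.664 -3.07   0.   ] [ 0.2 -0.2  0.5] 0.0003
[ 0.0023  0.002  -0.001  -0.0003 -0.0002 -0.0106]
```

View pics/w1.png

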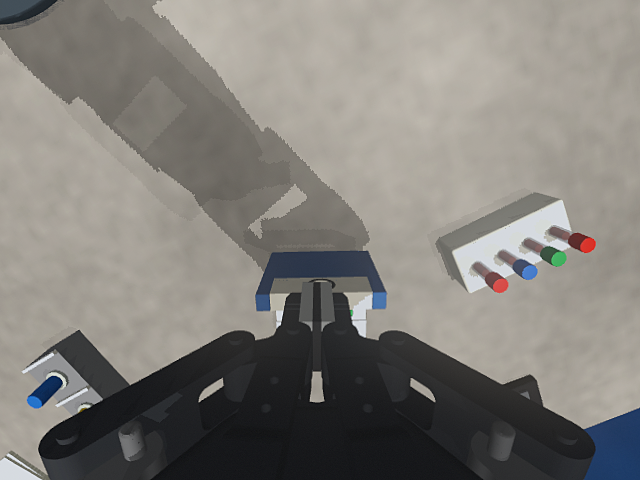

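The lid's outer blue face shows at (320,265) with the fist behind it on the robot's side. Descending.

>>> drive_tool(
  moves="0 0 0.05 0 0 0 0;0 0 0.1 0 0 0 0;0 0 0.142 0 0 0 0;0 0 0.142 0 0 0 0",
)

```text
clock: 2.7
ee_pos: [0.4311, 0.1781, 0.1033]
tool_rot: [-0.662, -3.064, 0.006]
wrist_force: [0.1, 0.2, 1.2]
gripper_width: -0.0002
```

```bash
python3 - <<'E'
from h import *
st();o=r.get_obs(); q=o['ee_pos'][:2]-cen; print('ab',q@X,q@Y)
p=o['ee_pos']
for a,z in [(-.082,.106),(-.0633,.1077),(-.0449,.1046),(-.0278,.0968),(-.0134,.0849),(-.0025,.0696),(.0023,.058),(.004,.053)]: print(rel([*ab(a,0),z],156.2))
E
```

```text
2.7 [0.4311 0.1781 0.1033] [-0.662 -3.064  0.006] [0.1 0.2 1.2] -0.0002
ab -0.12451426456640494 -0.004160295461293447
[-0.0425  0.0045 -0.0029 -0.0055 -0.0063 -0.0102]
[-0.0611  0.0047 -0.0048 -0.0055 -0.0063 -0.0102]
[-0.0796  0.0049 -0.0018 -0.0055 -0.0063 -0.0102]
[-0.0967  0.0051  0.0059 -0.0055 -0.0063 -0.0102]
[-0.1112  0.0053  0.0177 -0.0055 -0.0063 -0.0102]
[-0.1222  0.0055  0.033  -0.0055 -0.0063 -0.0102]
[-0.1271  0.0056  0.0445 -0.0055 -0.0063 -0.0102]
[-0.1288  0.0056  0.0495 -0.0055 -0.0063 -0.0102]
```

>>> drive_tool(
  moves="-0.02 0 -0.002 0 0 0 0;-0.035 0 -0.003 0 0 0 0;-0.045 0 -0.003 0 0 0 0;-0.053 0 -0.004 0 0 0 0;-0.061 0 -0.005 0 0 0 0;-0.067 0 -0.004 0 0 0 0;-0.073 0 -0.003 0 0 0 0;-0.08 0 -0.002 0 0 0 0",
)

```text
clock: 3.5
ee_pos: [0.507, 0.1469, 0.1089]
tool_rot: [-0.657, -3.072, 0.0]
wrist_force: [-0.7, -0.6, -0.9]
gripper_width: -0.0
```

```bash
python3 - <<'E'
from h import *
st();o=r.get_obs(); q=o['ee_pos'][:2]-cen; print('ab',q@X,q@Y)
p=o['ee_pos']
for a,z in [(-.0278,.0968),(-.0134,.0849),(-.0025,.0696),(.0023,.058),(.004,.053)]: print(rel([*ab(a,0),z],156.2))
im,d=r.grab_frame('scene'); cv2.imwrite('pics/s2.png',im[130:330,200:460].repeat(3,0).repeat(3,1))
E
```

```text
3.5 [0.507  0.1469 0.1089] [-0.657 -3.072  0.   ] [-0.7 -0.6 -0.9] -0.0
ab -0.04246250914190267 -0.0020602494870926983
[-0.0147  0.0021  0.0121 -0.0002 -0.0003 -0.0062]
[-0.0291  0.0022  0.024  -0.0002 -0.0003 -0.0062]
[-0.04    0.0023  0.0393 -0.0002 -0.0003 -0.0062]
[-0.0448  0.0023  0.0509 -0.0002 -0.0003 -0.0062]
[-0.0465  0.0023  0.0559 -0.0002 -0.0003 -0.0062]
```

View pics/s2.png

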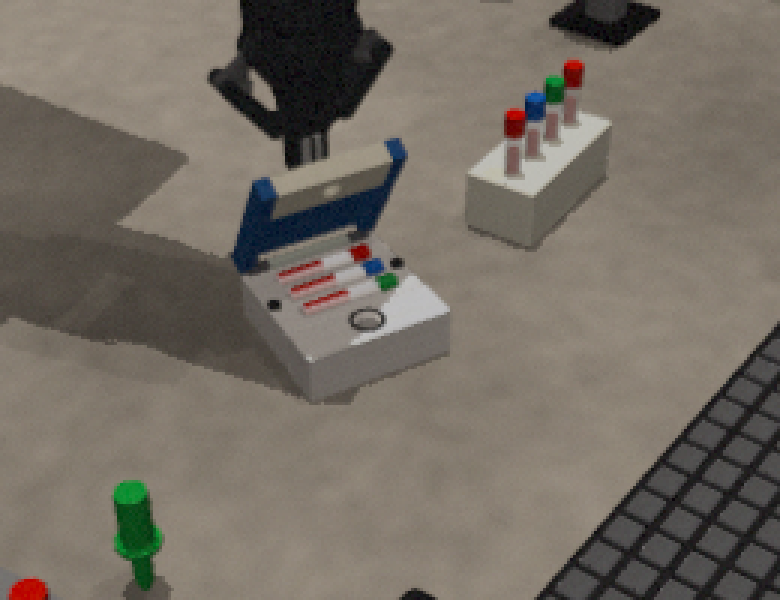

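The fist is behind the lid, which has tilted forward to about 60° (crop (330,190)). Continuing along the arc.

>>> drive_tool(
  moves="-0.008 0 0.005 0 0 0 0;-0.015 0 0.012 0 0 0 0;-0.023 0 0.018 0 0 0 0;-0.029 0 0.024 0 0 0 0;-0.035 0 0.032 0 0 0 0;-0.04 0 0.039 0 0 0 0;-0.043 0 0.045 0 0 0 0;-0.045 0 0.051 0 0 0 0;-0.046 0 0.054 0 0 0 0;-0.046 0 0.055 0 0 0 0",
)

```text
clock: 4.55
ee_pos: [0.5488, 0.1281, 0.054]
tool_rot: [-0.657, -3.072, 0.0]
wrist_force: [-1.2, -2.1, 5.2]
gripper_width: 0.0002
```

>>> drive_tool(
  moves="0 0 0.001 0 0 0 0;0 0 0.002 0 0 0 0",
)

```text
clock: 4.75
ee_pos: [0.5491, 0.128, 0.0526]
tool_rot: [0.657, 3.071, -0.0]
wrist_force: [-0.6, -4.4, 6.1]
gripper_width: -0.0
```

```bash
python3 - <<'E'
from h import *
st()
im,d=r.grab_frame('scene'); cv2.imwrite('pics/s3.png',im[130:330,200:460].repeat(3,0).repeat(3,1))
E
```

```text
4.75 [0.5491 0.128  0.0526] [ 0.657  3.071 -0.   ] [-0.6 -4.4  6.1] -0.0
```

View pics/s3.png

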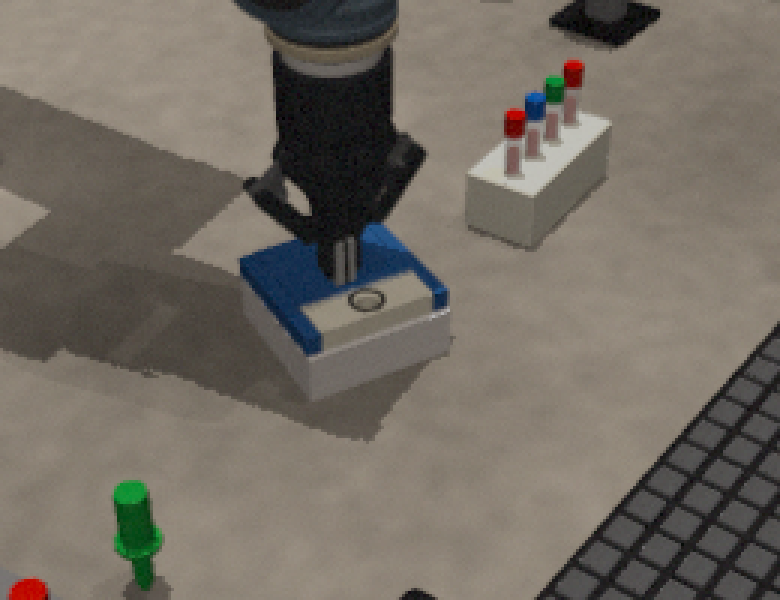

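The lid is down (edge nearly on the base). I'll lift off and take a wrist view of the lid hole.

>>> drive_tool(
  moves="0 0 -0.01 0 0 0 0;0 0 -0.04 0 0 0 0;-0.03 0 -0.09 0 0 0 0;-0.07 0 -0.14 0 0 0 50;-0.11 0 -0.18 0 0 0 50;-0.12 0 -0.2 0 0 0 50;-0.12 0 -0.2 0 0 0 50;-0.12 0 -0.2 0 0 0 50",
)

```text
clock: 5.6
ee_pos: [0.6585, 0.0789, 0.253]
tool_rot: [0.658, 3.071, 0.001]
wrist_force: [0.2, 0.1, -0.8]
gripper_width: 0.0429
```

```bash
python3 - <<'E'
from h import *
st()
for c in ('wrist','top'):
    ci=r.camera_info(c); im,d=r.grab_frame(c); cv2.imwrite(f'pics/{c}4.png',im); np.save(c+'4.npy',d)
    if c=='wrist': np.save('ciw4.npy',ci,allow_pickle=True)
    C=cloud(ci,d)
    for n in ['lid_hole','lid']:
        for q in r.find_in(c,n)[:2]:
            u,v=map(int,np.round(q['point'])); print(c,n,q['point'],round(q['score'],2),np.round(C[v,u],4))
E
```

```text
5.6 [0.6585 0.0789 0.253 ] [6.580e-01 3.071e+00 1.000e-03] [ 0.2  0.1 -0.8] 0.0429
wrist lid_hole [318.1, 73.9] 0.64 [0.5407 0.1346 0.0554]
wrist lid_hole [30.6, 241.3] 0.36 [ 0.5616 -0.2058  0.0763]
wrist lid [321.4, 74.9] 0.96 [0.5428 0.1367 0.0568]
wrist lid [67.3, 285.9] 0.18 [ 0.6201 -0.2004  0.0773]
top lid_hole [286.5, 271.8] 0.9 [0.5393 0.1755 0.0513]
top lid [287.1, 268.7] 0.73 [0.5453 0.1733 0.0565]
top lid [459.7, 273.3] 0.28 [ 0.5501 -0.2046  0.0461]
```

View pics/wrist4.png

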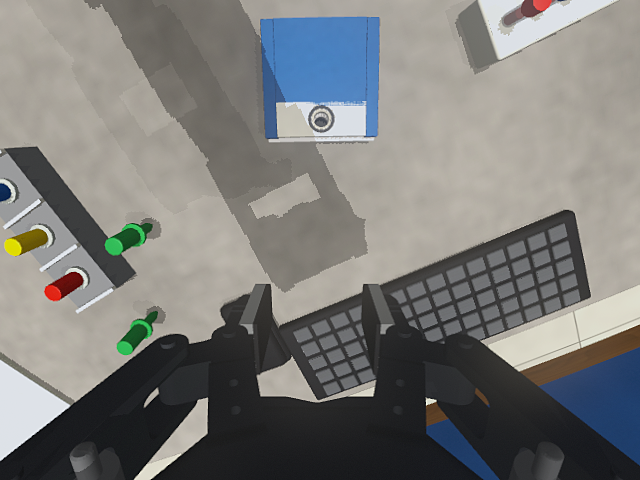

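The wrist view shows the lid down with its hole ring at (321,119), and the red pin in the tray at (65,286). I'll fit both.

```bash
python3 - <<'E'
from h import *
ci=np.load('ciw4.npy',allow_pickle=True).item(); d=np.load('wrist4.npy'); im=cv2.imread('pics/wrist4.png'); C=cloud(ci,d)
cv2.imwrite('pics/c4.png',cv2.resize(im[85:155,285:355],None,fx=8,fy=8,interpolation=0))
g=cv2.cvtColor(im,cv2.COLOR_BGR2GRAY)
# white block surroundings & ring
roi=np.zeros_like(g); roi[101:136,304:338]=1
m=((g<150)&(roi>0)).astype(np.uint8)
n,l,s,c=cv2.connectedComponentsWithStats(m); 
for i in range(1,n):
    if s[i,4]>10: print(s[i],c[i])
i=1+np.argmax(s[1:,4]); cn=cv2.findContours((l==i).astype(np.uint8),cv2.RETR_EXTERNAL,cv2.CHAIN_APPROX_NONE)[0][0]
e=cv2.fitEllipse(cn); print(e)
# plane of lid
u,v=np.meshgrid(np.arange(640),np.arange(480))
k=(u>275)&(u<365)&(v>30)&(v<95); P=C[k]; A=np.c_[P[:,:2],np.ones(len(P))]; co=np.linalg.lstsq(A,P[:,2],rcond=None)[0]; 
nrm=np.r_[-co[:2],1]; nrm/=np.linalg.norm(nrm); print('normal',nrm,'tilt along X',nrm[:2]@X,nrm[:2]@Y)
k=(u>280)&(u<364)&(v>100)&(v<134)&((u-321)**2+(v-119)**2>17**2); print('block z',np.median(C[k][:,2]),np.median(d[k]))
for cc in (e[0],c[i]):
    T=np.array(ci['cam_to_world']); p1=deproj(ci,cc[0],cc[1],1.); o=T[:3,3]; dr=p1-o
    t=(co@np.r_[o[:2],1]-o[2])/(dr[2]-co[:2]@dr[:2]); h=o+t*dr; print('hole',h,(h[:2]-cen)@X,(h[:2]-cen)@Y)
# lid outline yaw
hs=cv2.cvtColor(im,cv2.COLOR_BGR2HSV); k=(u>250)&(u<390)&(v<145)&(C[...,2]>.045)&(C[...,2]<.07)
print(cv2.minAreaRect((C[k][:,:2]*1000).astype(np.float32)))
# red pin
k=(u>30)&(u<100)&(v>260)&(v<310)&(hs[...,1]>120)&((hs[...,0]<10)|(hs[...,0]>170))
kt=k&(C[...,2]>np.percentile(C[k][:,2],95)-.004); P=C[kt]
print('red',k.sum(),np.percentile(C[k][:,2],[5,50,95]),kt.sum(),P[:,:2].mean(0),P.min(0),P.max(0))
print(cv2.minEnclosingCircle((P[:,:2]*1000).astype(np.float32)))
E
```

```text
[304 101  30  32 241] [320.14107884 115.51452282]
[314 112  15  15 134] [321.20149254 119.94776119]
((319.6121826171875, 115.35466003417969), (26.681488037109375, 33.45454406738281), 149.5054931640625)
normal [-0.35480056  0.1683499   0.91966019] tilt along X -0.39257361705543015 0.010539699498513674
block z 0.058169934112864474 0.31765237
hole [0.57611964 0.12016468 0.07709424] 0.03153131354269789 0.0014346448735000875
hole [0.57644545 0.12054519 0.07715028] 0.031675473329942756 0.0019143909556536074
((545.0042114257812, 134.89755249023438), (110.92484283447266, 107.54576873779297), 67.00553894042969)
red 652 [0.05628335 0.08033971 0.09020112] 258 [ 0.61852041 -0.2060321 ] [ 0.58901911 -0.21890792  0.08622318] [0.62835555 0.11086068 0.3960347 ]
((602.8980712890625, -54.023616790771484), 165.4674835205078)
```

View pics/c4.png

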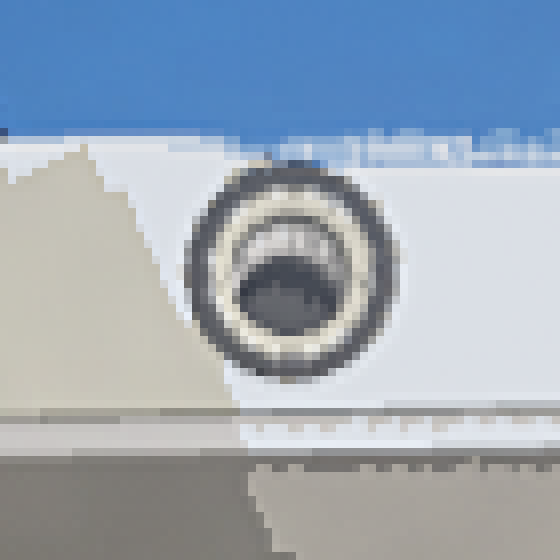

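```bash
python3 - <<'E'
from h import *
ci=np.load('ciw4.npy',allow_pickle=True).item(); d=np.load('wrist4.npy'); im=cv2.imread('pics/wrist4.png'); C=cloud(ci,d)
u,v=np.meshgrid(np.arange(640),np.arange(480))
T=np.array(ci['cam_to_world']); o=T[:3,3]
def atz(c,z): dr=deproj(ci,*c,1.)-o; return o+(z-o[2])/dr[2]*dr
h=atz((321.0,118.25),.0577); print('hole',h,(h[:2]-cen)@X,(h[:2]-cen)@Y)
k=(u>270)&(u<370)&(v>25)&(v<95)&(C[...,2]<.07)&(C[...,2]>.045); P=C[k]; a=(P[:,:2]-cen)@X; b=(P[:,:2]-cen)@Y
print('lid tilt', np.polyfit(a,P[:,2],1), np.polyfit(b,P[:,2],1))
k=(u>250)&(u<390)&(v<145)&(C[...,2]>.045)&(C[...,2]<.07);print(np.percentile((C[k][:,:2]-cen)@X,[0.2,99.8]),np.percentile((C[k][:,:2]-cen)@Y,[.2,99.8]))
hs=cv2.cvtColor(im,cv2.COLOR_BGR2HSV)
k=(u>35)&(u<100)&(v>262)&(v<310)&(hs[...,1]>120)&((hs[...,0]<10)|(hs[...,0]>170))
kt=k&(C[...,2]>.085)&(C[...,2]<.095)
P=C[kt]; print(kt.sum(),P[:,:2].mean(0),np.percentile(P,[1,99],axis=0),cv2.minEnclosingCircle((P[:,:2]*1000).astype(np.float32)))
ct=r.camera_info('top'); T4=cloud(ct,np.load('top4.npy')); it=cv2.imread('pics/top4.png')
ht=proj(ct,h); print('top px of hole',ht, T4[int(ht[1]),int(ht[0])], 'red px',proj(ct,[*P[:,:2].mean(0),.089]))
cv2.imwrite('pics/c5.png',cv2.resize(it[230:320,260:350],None,fx=6,fy=6,interpolation=0))
E
```

```text
hole [0.57831717 0.120867   0.0577    ] 0.03325731902765751 0.002965433572241375
lid tilt [0.06352895 0.05607193] [0.00129216 0.05487108]
[-0.0558246   0.05033096] [-0.05232053  0.05709018]
271 [ 0.6186931 -0.2069472] [[ 0.60965655 -0.21731331  0.08534688]
 [ 0.62746249 -0.19899694  0.09078295]] ((618.3352661132812, -208.60153198242188), 10.471214294433594)
top px of hole [311.76748776 254.60063938] [0.48869161 0.10940864 0.61305728] red px [466.23910692 238.49797213]
```

View pics/c5.png

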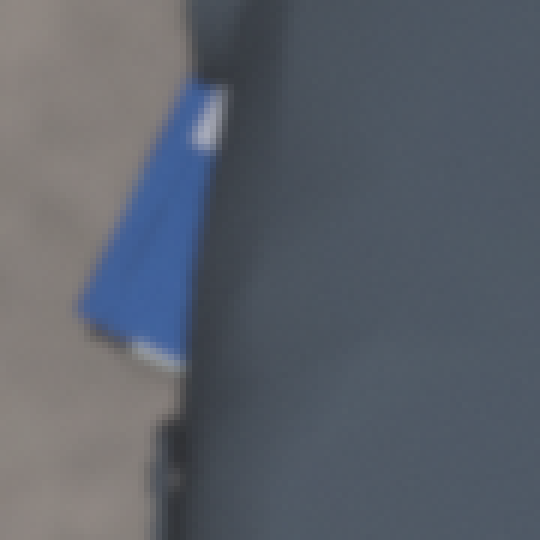

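```bash
python3 - <<'E'
from h import *
print(rel([.6183,-.2088,.16],186.6))
E
```

```text
[-8.210e-02 -2.790e-01  9.140e-02 -3.000e-04 -1.600e-03 -5.365e-01]
```

>>> drive_tool(
  moves="-0.082 -0.279 0.04 0 0 -0.536 50;-0.082 -0.279 0.04 0 0 -0.536 50;-0.082 -0.279 0.04 0 0 -0.536 50;-0.082 -0.279 0.04 0 0 -0.536 50;-0.082 -0.279 0.04 0 0 -0.536 50;-0.082 -0.279 0.09 0 0 -0.536 50;-0.082 -0.279 0.09 0 0 -0.536 50;-0.082 -0.279 0.09 0 0 -0.536 50;-0.082 -0.279 0.09 0 0 -0.536 50;-0.082 -0.279 0.09 0 0 -0.536 50",
)

```text
clock: 6.9
ee_pos: [0.6197, -0.2081, 0.1634]
tool_rot: [-0.181, 3.135, -0.001]
wrist_force: [-0.2, -0.6, -0.1]
gripper_width: 0.0426
```

```bash
python3 - <<'E'
from h import *
st(); print(rel([.6183,-.2088,.057],186.6))
c='wrist'; ci=r.camera_info(c); im,d=r.grab_frame(c); cv2.imwrite(f'pics/{c}6.png',im); C=cloud(ci,d)
for n in ['redpin_grip']:
    for q in r.find_in(c,n)[:3]:
        u,v=map(int,np.round(q['point'])); print(c,n,q['point'],round(q['score'],2),np.round(C[v,u],4))
print(proj(ci,[.6183,-.2088,.089]))
E
```

```text
6.9 [ 0.6197 -0.2081  0.1634] [-1.810e-01  3.135e+00 -1.000e-03] [-0.2 -0.6 -0.1] 0.0426
[ 0.0017 -0.0005  0.1064 -0.0007  0.0017  0.0002]
wrist redpin_grip [310.3, 237.3] 0.85 [ 0.6128 -0.2125  0.0887]
wrist redpin_grip [428.3, 227.7] 0.83 [ 0.5989 -0.13    0.0812]
wrist redpin_grip [330.3, 329.1] 0.61 [ 0.7013 -0.1862  0.0611]
[314.45387015 245.28389939]
```

View pics/wrist6.png

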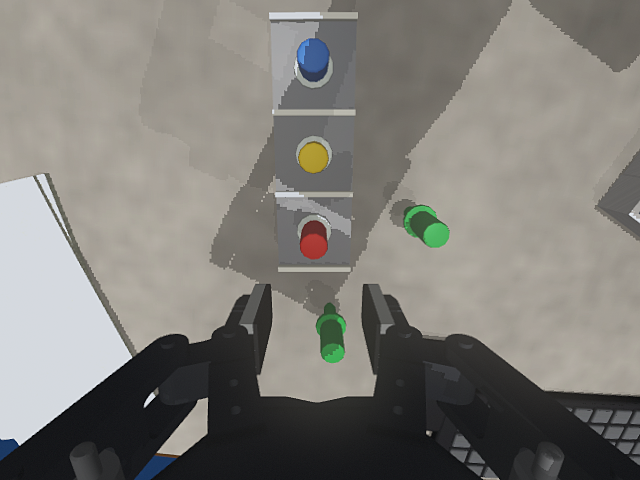

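The red pin's knob top is at (313,245), as predicted. It is in the tray, not one of the green ones at (430,230) and (332,340). Descending and closing.

>>> drive_tool(
  moves="0.001 0 0.04 0 0 0 50;0.001 0 0.075 0 0 0 50;0.001 0 0.095 0 0 0 50;0.001 0 0.106 0 0 0 50;0.001 0 0.106 0 0 0 50;0.001 0 0.106 0 0 0 0;0.001 0 0.106 0 0 0 0;0.001 0 0.106 0 0 0 0;0.001 0 0.106 0 0 0 0;0.001 0 0.106 0 0 0 0",
  grip_force=80,
)

```text
clock: 8.0
ee_pos: [0.6189, -0.2095, 0.0579]
tool_rot: [-0.179, 3.134, -0.002]
wrist_force: [0.5, 0.5, 6.7]
gripper_width: 0.0181
```

```bash
python3 - <<'E'
from h import *
st(); print(rel([.6183,-.2088,.057],186.6))
E
```

```text
8.0 [ 0.6189 -0.2095  0.0579] [-1.790e-01  3.134e+00 -2.000e-03] [0.5 0.5 6.7] 0.0181
[ 0.0006  0.0008  0.0009 -0.0013  0.0027 -0.001 ]
```

>>> drive_tool(
  moves="0 0 -0.005 0 0 0 0;0 0 -0.02 0 0 0 0;0 0 -0.05 0 0 0 0;0 0 -0.08 0 0 0 0;0 0 -0.11 0 0 0 0;0 0 -0.11 0 0 0 0;0 0 -0.11 0 0 0 0",
)

```text
clock: 8.7
ee_pos: [0.618, -0.2092, 0.1673]
tool_rot: [-0.179, 3.135, -0.001]
wrist_force: [-1.6, -0.6, -1.1]
gripper_width: 0.0178
```

```bash
python3 - <<'E'
from h import *
st(); 
c='wrist'; ci=r.camera_info(c); im,d=r.grab_frame(c); cv2.imwrite(f'pics/{c}7.png',im)
im,d=r.grab_frame('scene'); cv2.imwrite('pics/s7.png',cv2.resize(im[200:400,100:360],None,fx=3,fy=3))
h=np.array([.5785,.1195]); print(rel([*h,.125],186.6))
E
```

```text
8.7 [ 0.618  -0.2092  0.1673] [-1.790e-01  3.135e+00 -1.000e-03] [-1.6 -0.6 -1.1] 0.0178
[ 0.0011  0.3307  0.0407  0.0008 -0.0014 -0.001 ]
```

View pics/wrist7.png

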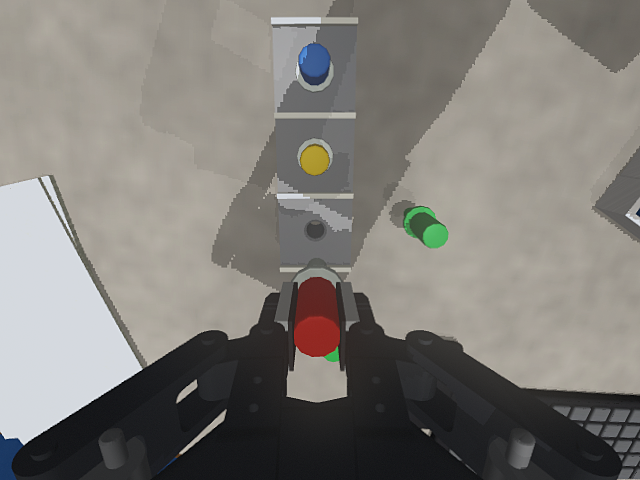

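View pics/s7.png

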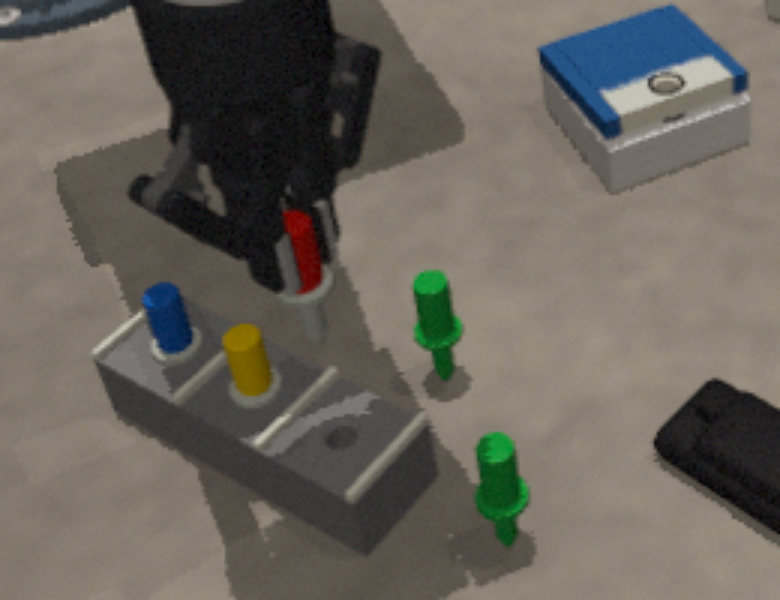

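The pin is held upright and the socket is empty at (315,230). The other pins are untouched. I'll use the socket as a calibration check for the wrist camera, and measure the pin in the hand.

```bash
python3 - <<'E'
from h import *
ci=r.camera_info('wrist'); im=cv2.imread('pics/wrist7.png'); T=np.array(ci['cam_to_world']); o=T[:3,3]
ob=r.get_obs()
def atz(c,z): dr=deproj(ci,*c,1.)-o; return o+(z-o[2])/dr[2]*dr
cv2.imwrite('pics/c7.png',cv2.resize(im[210:375,260:375],None,fx=3.6,fy=3.6,interpolation=0))
print('socket',atz((315,230),.046), 'cam',o, 'camframe z',T[:3,2])
Rt=R.from_rotvec(ob['tool_rot']); 
print('cam in tool',Rt.inv().apply(o-ob['ee_pos']))
z0=ob['ee_pos'][2]
for nm,z in (('knobtop',z0-.0579+.089),('flangetop',z0-.0579+.051)):
    P=ob['ee_pos'].copy(); P[2]=z; print(nm,proj(ci,P),np.linalg.norm(proj(ci,P)-proj(ci,P+[0,.01,0])), proj(ci,P+Rt.apply([.01,0,0])), proj(ci,P+Rt.apply([.014,0,0])))
E
```

```text
socket [ 0.61761294 -0.20911328  0.046     ] cam [ 0.54211486 -0.21677048  0.30862332] camframe z [ 0.2937653   0.03420591 -0.95526536]
cam in tool [ 0.0758062   0.00093618 -0.14312824]
knobtop [314.21391076 335.96623944] 25.39622618783507 [314.13946202 313.50230714] [314.1089104 304.187758 ]
flangetop [314.62601614 291.90656693] 19.918191280524024 [314.57728552 273.51683726] [314.55742193 265.96160359]
```

View pics/c7.png

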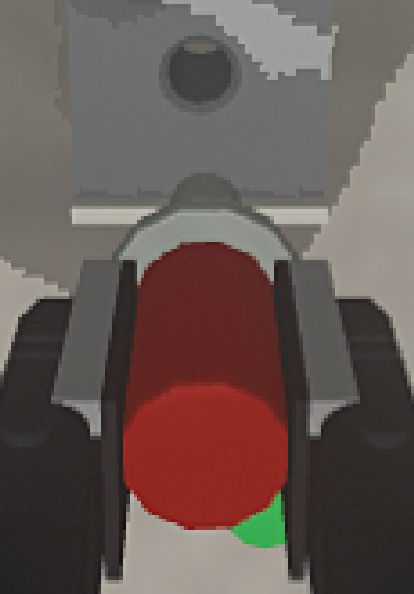

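>>> drive_tool(
  moves="-0.04 0.33 0 0 0 0 0;-0.04 0.33 0 0 0 0 0;-0.04 0.33 0 0 0 0 0;-0.04 0.33 0 0 0 0 0;-0.04 0.33 0 0 0 0 0;-0.04 0.33 0 0 0 0 0;-0.04 0.33 0.03 0 0 0 0;-0.04 0.33 0.037 0 0 0 0;-0.04 0.33 0.037 0 0 0 0;-0.04 0.33 0.037 0 0 0 0",
)

```text
clock: 9.8
ee_pos: [0.6201, 0.1223, 0.129]
tool_rot: [0.178, -3.136, 0.0]
wrist_force: [0.4, -0.6, 0.0]
gripper_width: 0.018
```

```bash
python3 - <<'E'
from h import *
st(); ob=r.get_obs()
ci=r.camera_info('wrist'); im,d=r.grab_frame('wrist'); cv2.imwrite('pics/wrist8.png',im); cv2.imwrite('pics/c8.png',cv2.resize(im[160:380,240:400],None,fx=2.7,fy=2.7,interpolation=0))
Rt=R.from_rotvec(ob['tool_rot']); z0=ob['ee_pos'][2]
for nm,z in (('knobtop',z0+.033),('flangetop',z0-.0049),('tip',z0-.0499+.002)):
    P=ob['ee_pos'].copy(); P[2]=z; print(nm,proj(ci,P))
print(proj(ci,[.5785,.1195,.0577]),'tool y px',proj(ci,ob['ee_pos']+Rt.apply([0,.01,0]))-proj(ci,ob['ee_pos']))
E
```

```text
9.8 [0.6201 0.1223 0.129 ] [ 0.178 -3.136  0.   ] [ 0.4 -0.6  0. ] 0.018
knobtop [314.12675826 338.83686951]
flangetop [314.63663122 293.71640538]
tip [315.0003954  261.62782457]
[318.04954397 188.35513957] tool y px [20.79961475 -0.02143261]
```

View pics/c8.png

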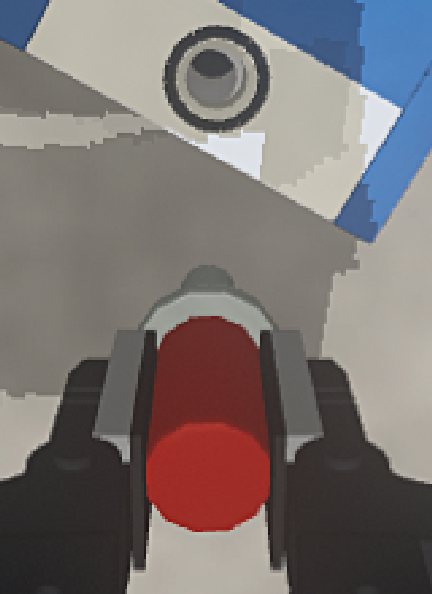

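The ring is at (319.9,188.4) and the pin tip at (316.5,258). With the constant 1.5 px column bias seen on the pin itself, the hole comes out at about (0.5785, 0.1197). Moving over it.

```bash
python3 - <<'E'
from h import *
print(rel([.579,.1196,.125],186.6))
E
```

```text
[ 0.0415  0.0022  0.0045 -0.0001  0.0005 -0.0023]
```

>>> drive_tool(
  moves="0.02 0.002 0 0 0 0 0;0.041 0.002 0 0 0 0 0;0.0415 0.002 0.005 0 0 0 0;0.0415 0.002 0.005 0 0 0 0;0.0415 0.002 0.005 0 0 0 0",
  grip_force=100,
)

```text
clock: 10.35
ee_pos: [0.5795, 0.12, 0.1245]
tool_rot: [-0.178, 3.135, 0.0]
wrist_force: [0.5, 0.3, -0.7]
gripper_width: 0.0174
```

```bash
python3 - <<'E'
from h import *
st(); print(rel([.579,.1196,.085],186.6))
im,d=r.grab_frame('wrist'); cv2.imwrite('pics/c9.png',cv2.resize(im[200:380,240:400],None,fx=3,fy=3,interpolation=0))
im,d=r.grab_frame('scene'); cv2.imwrite('pics/s9.png',cv2.resize(im[130:290,230:430],None,fx=4,fy=4,interpolation=0)[:600])
E
```

```text
10.35 [0.5795 0.12   0.1245] [-0.178  3.135  0.   ] [ 0.5  0.3 -0.7] 0.0174
[ 0.0006 -0.0004  0.0395 -0.      0.0011 -0.0018]
```

View pics/c9.png

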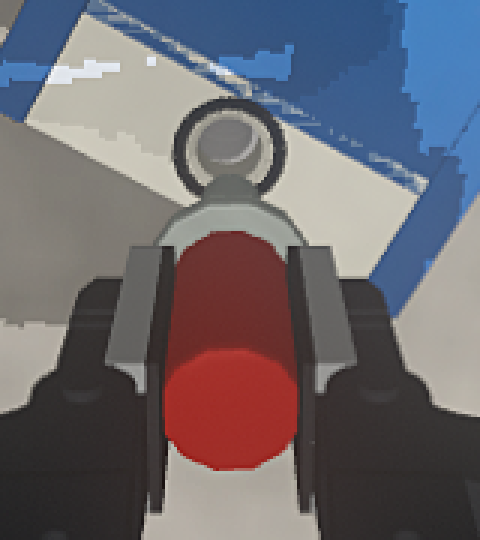

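View pics/s9.png

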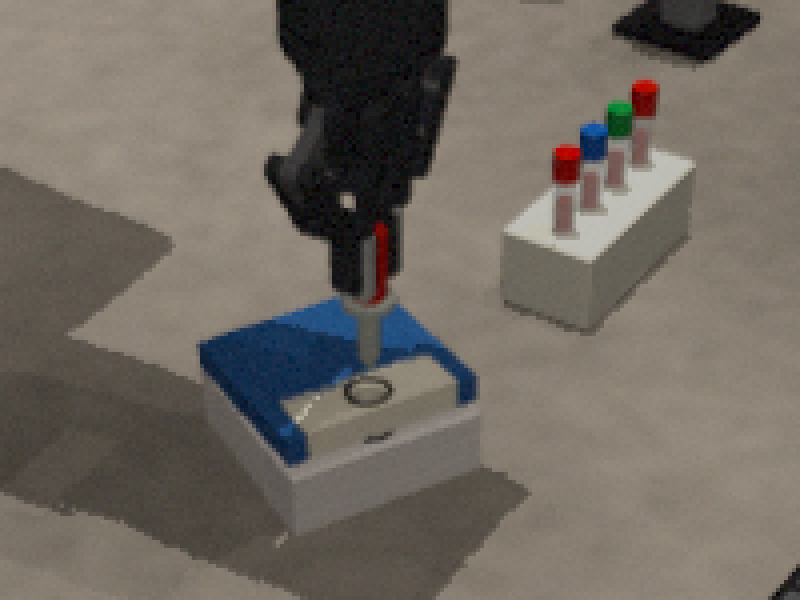

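The ring column (crop 229) and the pin column (231) line up, and the scene view shows the tip straight over the ring. Descending in steps.

>>> drive_tool(
  moves="0 0 0.006 0 0 0 0;0 0 0.012 0 0 0 0;0 0 0.018 0 0 0 0;0 0 0.023 0 0 0 0;0 0 0.028 0 0 0 0;0 0 0.028 0 0 0 0",
)

```text
clock: 11.05
ee_pos: [0.5782, 0.1204, 0.0952]
tool_rot: [0.179, -3.135, 0.0]
wrist_force: [0.1, 0.1, 0.1]
gripper_width: 0.0173
```

```bash
python3 -c "
from h import *
st(); print(rel([.579,.1196,.085],186.6))"
```

```text
11.05 [0.5782 0.1204 0.0952] [ 0.179 -3.135  0.   ] [0.1 0.1 0.1] 0.0173
[-0.0007 -0.0009  0.0102 -0.     -0.0013 -0.001 ]
```

>>> drive_tool(
  moves="0 0 0.004 0 0 0 0;0 0 0.008 0 0 0 0;0 0 0.012 0 0 0 0;0 0 0.012 0 0 0 0",
)

```text
clock: 11.45
ee_pos: [0.5783, 0.1204, 0.0835]
tool_rot: [0.179, -3.136, 0.0]
wrist_force: [0.0, -0.5, -0.7]
gripper_width: 0.0175
```

```bash
python3 -c "
from h import *
st(); print(rel([.5795,.1193,.07],186.6))"
```

```text
11.45 [0.5783 0.1204 0.0835] [ 0.179 -3.136  0.   ] [ 0.  -0.5 -0.7] 0.0175
[-0.0011 -0.0013  0.0135 -0.     -0.0008 -0.001 ]
```

>>> drive_tool(
  moves="-0.0005 -0.0005 0.003 0 0 0 0;-0.0005 -0.0005 0.006 0 0 0 0;-0.0005 -0.0005 0.009 0 0 0 0;-0.0005 -0.0005 0.011 0 0 0 0;-0.0005 -0.0005 0.011 0 0 0 0",
)

```text
clock: 11.95
ee_pos: [0.5799, 0.1195, 0.0733]
tool_rot: [-0.179, 3.135, -0.001]
wrist_force: [3.0, -4.9, 1.2]
gripper_width: 0.0175
```

```bash
python3 -c "
from h import *
st(); im,d=r.grab_frame('scene'); cv2.imwrite('pics/s10.png',cv2.resize(im[130:290,230:430],None,fx=4,fy=4,interpolation=0)[:600])"
```

```text
11.95 [0.5799 0.1195 0.0733] [-1.790e-01  3.135e+00 -1.000e-03] [ 3.  -4.9  1.2] 0.0175
```

View pics/s10.png

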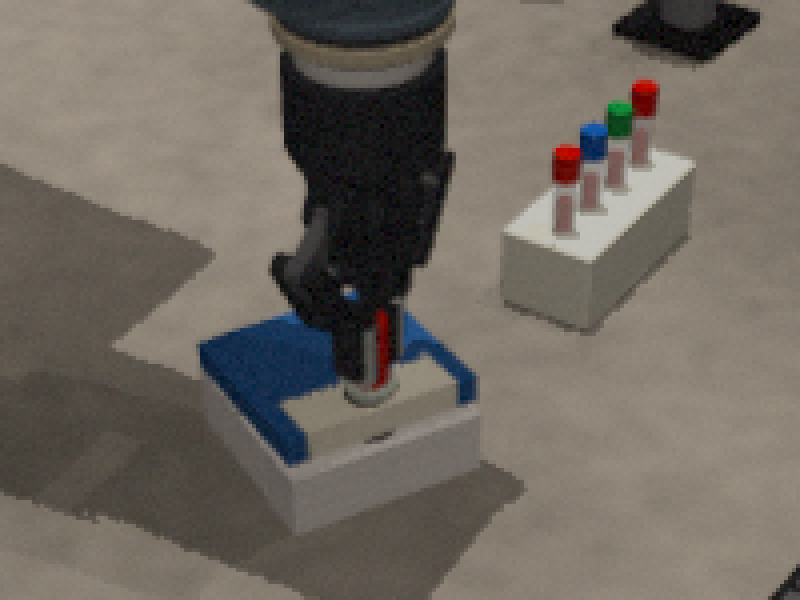

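The pin is in, its flange just above the lid (crop (370,392)). A small side force of about (3,-5) N remains, so I'll yield 1 mm that way and press on.

>>> drive_tool(
  moves="-0.0004 -0.001 0.002 0 0 0 0;-0.0005 -0.001 0.005 0 0 0 0;-0.0005 -0.001 0.007 0 0 0 0;-0.0005 -0.001 0.009 0 0 0 0;-0.0005 -0.001 0.009 0 0 0 0",
  grip_force=120,
)

```text
clock: 12.5
ee_pos: [0.5802, 0.1191, 0.0641]
tool_rot: [-0.179, 3.135, 0.0]
wrist_force: [5.3, -2.3, 3.6]
gripper_width: 0.017
```

```bash
python3 -c "
from h import *
st(); im,d=r.grab_frame('scene'); cv2.imwrite('pics/s11.png',cv2.resize(im[130:290,230:430],None,fx=4,fy=4,interpolation=0)[:600])"
```

```text
12.5 [0.5802 0.1191 0.0641] [-0.179  3.135  0.   ] [ 5.3 -2.3  3.6] 0.017
```

View pics/s11.png

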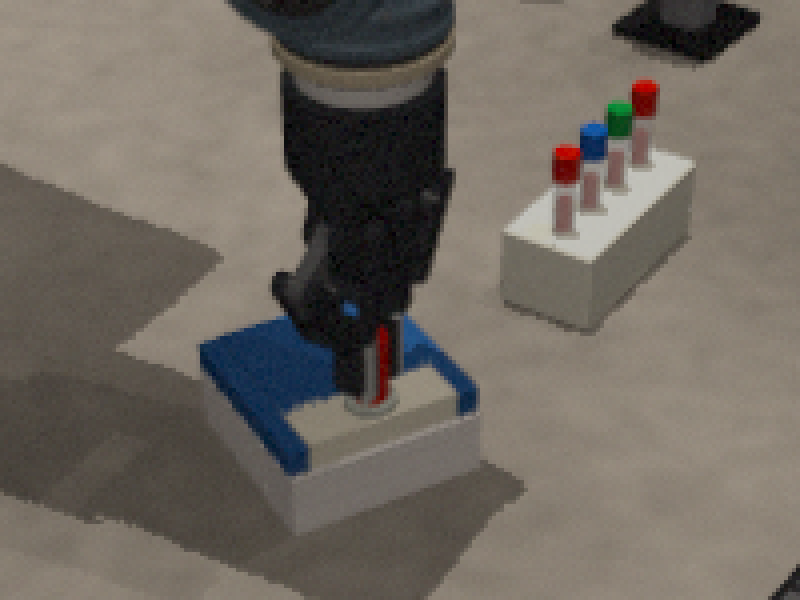

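>>> drive_tool(
  moves="-0.0005 -0.0003 0.001 0 0 0 0;-0.0008 -0.0003 0.0015 0 0 0 0;-0.0008 -0.0003 0.002 0 0 0 0;-0.0008 -0.0003 0.002 0 0 0 0",
)

```text
clock: 12.95
ee_pos: [0.5805, 0.1191, 0.0637]
tool_rot: [-0.18, 3.136, 0.0]
wrist_force: [-5.4, -2.3, 23.4]
gripper_width: 0.0171
```

```bash
python3 -c "
from h import *
st()"
```

```text
12.95 [0.5805 0.1191 0.0637] [-0.18   3.136  0.   ] [-5.4 -2.3 23.4] 0.0171
```

Hard stop: 23 N with almost no travel. I'll hold and check the lid tilt and flange.

>>> drive_tool(
  moves="0.0003 0 0 0 0 0 0;0.0003 0 0 0 0 0 0;0.0003 0 0 0 0 0 0;0.0003 0 0 0 0 0 0;0.0003 0 0 0 0 0 0",
)

```text
clock: 13.45
ee_pos: [0.5806, 0.1191, 0.0637]
tool_rot: [-0.179, 3.136, 0.0]
wrist_force: [-3.8, -1.0, 22.9]
gripper_width: 0.0171
```

```bash
python3 - <<'E'
from h import *
st(); 
for c in ('scene','wrist'):
    ci=r.camera_info(c); im,d=r.grab_frame(c); C=cloud(ci,d)
    hs=cv2.cvtColor(im,cv2.COLOR_BGR2HSV); a=(C[...,:2]-cen)@X; b=(C[...,:2]-cen)@Y; z=C[...,2]
    k=(abs(a)<.05)&(abs(b-.001)<.052)&(z>.045)&(z<.066)&(hs[...,0]>100)&(hs[...,0]<125)&(hs[...,1]>100)
    A=np.c_[a[k],b[k],np.ones(k.sum())]; co=np.linalg.lstsq(A,z[k],rcond=None)[0]
    for _ in range(3):
        e=abs(A@co-z[k])<.0025; co=np.linalg.lstsq(A[e],z[k][e],rcond=None)[0]
    print(c,k.sum(),'tilt,b,z0',co)
    if c=='scene': cv2.imwrite('pics/s12.png',cv2.resize(im[130:290,230:430],None,fx=4,fy=4,interpolation=0)[:600])
    else: cv2.imwrite('pics/w12.png',im)
st()
E
```

```text
13.45 [0.5806 0.1191 0.0637] [-0.179  3.136  0.   ] [-3.8 -1.  22.9] 0.0171
scene 613 tilt,b,z0 [-0.0024281   0.00015556  0.05114702]
wrist 33096 tilt,b,z0 [-1.57789799e-03  5.25638384e-06  5.24311018e-02]
13.55 [0.5805 0.1191 0.0637] [-0.179  3.136  0.   ] [-3.7 -2.  23.2] 0.0169
```

View pics/s12.png

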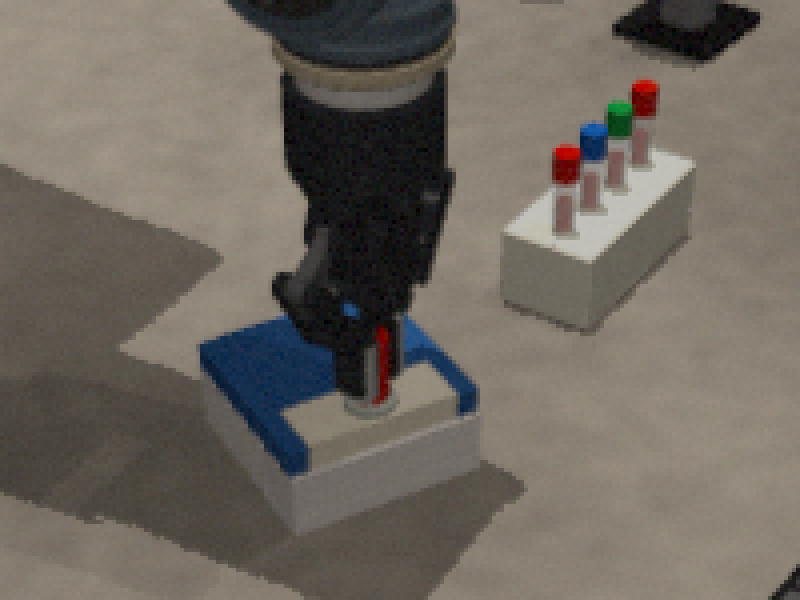

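View pics/w12.png

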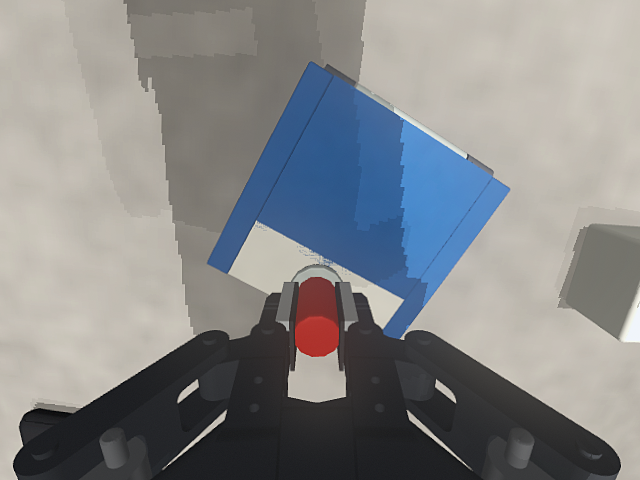

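The lid is level (tilt about -0.002 rad, top at 52.4 mm). The flange underside works out at about 51.8 mm, so it rests on the lid, and the force is a steady 23 N. Handing in.

```bash
python3 -c "
from h import *
st(); print(r.hand_in()); st()"
```

```text
13.55 [0.5805 0.1191 0.0637] [-0.179  3.136  0.   ] [-3.7 -2.  23.2] 0.0169
the job is handed in; nothing more can be done
None
the job is handed in; nothing more can be done
```

The clamp is shut and the job is handed in at 13.55 s, with the arm still gripping the red pin and pressing it down. I folded the lid down from the robot's side and let it spring up to about 0.06 rad. Then I took the red pin from the far-end socket of the tray, pushed it through the lid into the base hole, and pressed until it stopped hard.

**Last checks:**
- **Lid:** it measures level to about 0.002 rad in both the scene and wrist cameras, with its top at 51–52.5 mm (52 mm when shut).
- **Flange:** its underside works out at about 51.8 mm, so it rests on the lid.
- **Force:** the pin pushes down with a steady 23 N, against the 6 N needed, with 4 N or less of side force.
- **Other items:** I moved nothing near the other pins, the stand or the mouse. The later pictures showed the pins and stand undisturbed; I made no separate check of the mouse.

**Two readings disagreed slightly:**
- **Gripper opening:** it read 17–18 mm on the 20 mm knob, though the grip showed no visible slip.
- **Hole position:** the top and wrist cameras differed by about 2–3 mm. I lined the pin up with the hole in close wrist views instead.

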